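Seat the sound fuse in the fuse well

ROBOT

A 6-joint arm with a two-finger parallel gripper is mounted at the origin on the work surface. World frame = base frame: x ahead of the robot, y to its left, z up, the work surface at z = 0. Lengths are in m, angles in rad, forces in N, time in s.
With the tool pointing down it reaches from about 0.35 to 0.975 m from the base axis. Payload 4.9 kg.
Tool frame: the origin (TCP) lies at the very end of the fingers, on their centre line; the grasp point (between the pads) lies 19 mm behind it; z points along the fingers, y is the line along which they close (so a half turn about z gives the same grasp; the last joint's range is limited). The gripper opens to 85 mm and grips with 20 to 120 N. Pads are 22 mm wide; open, the fingers measure 114 mm over their backs; the gripper's body (76 mm by 85 mm) begins 54 mm behind the grasp point. The pads swing forward as they close: fully open they stand 13 mm farther back than shut.
Start: joints at [-1.254, 0.053, 1.613, -0, 1.476, -0.119], TCP at [0.264, -0.567, 0.231] pointing down, gripper open.
Joint ranges: [-3.01, 3.01], [-1.01, 2.22], [0.06, 2.58], [-1.02, 4.17], [0.09, 2.62], [-3.14, 3.14]. Speed limits (rad/s): [2.57, 2.57, 3.14, 3.14, 3.14, 3.14].

INTERFACE

Orientations are given as a rotation vector (axis times angle).
In Python, from station import * gives the robot as it stands.
- The arm moves only by the shell command python3 -m crank 'ROWS' [OPENING] [FORCE]. ROWS is JSON, a list of rows, each an object with "offset": the shift along the tool's x, y, z in m, a list of three; "twist": the turn, a rotation vector about the tool's x, y, z in degrees, a list of three. In form: [{"offset": [x, y, z], "twist": [rx, ry, rz]}, ...]. A call has 1 to 20 rows; each row is the pose to reach, as a shift and turn from the pose commanded when the call began, along the tool's axes at that moment; what a row does not reach only later rows make up. A row lasts 1/8 s, in which the tool goes at most 62.5 mm and 10.7 degrees, less where a joint would pass 70% of its speed; a pose out of reach is approached as far as the arm can. A call with a gripper value outside its range is refused whole. OPENING is the opening, from 0 (shut) to 1 (fully open), set as the call begins (- or left out, the last holds). The fingers move at their own pace and stop on an object; FORCE is the grip in N (left out, the last holds). Time passes only in rows, so rows that repeat a pose let the fingers close. It gives the time, the measured TCP pose, the force, the opening and the grip force at its end, in the units of the state.
- get_obs(): the state, without advancing time (a new reading comes with each control period).
- get_image(name): name is "scene" or "top" or "wrist"; returns the picture (480x640x3 uint8, red, green, blue); there is no depth.
- get_calibration(name): a dict with "intrinsics" (3x3 intrinsics, pixels), "world_from_camera" (4x4, takes a point from camera to world coordinates); the wrist camera has in their place "tool_from_camera" (4x4, takes a point from camera to tool coordinates, whose origin is the TCP and whose axes are the flange's). Camera axes: x right, y up, looking along -z (the intrinsics and any distortion apply to the point x, -y, -z); pixel columns grow to the right and rows downward; lengths in m; the calibration is good to about 2 mm. A picture is of the moment at which its call begins: read the wrist's pose just before it. get_calibration takes no time and is no camera call.
- finish_job(): hands the job in; it is judged then, once.
Trained networks look in the newest picture that a camera, given by its name, has taken for a name from the list of things; names that differ only in an ending like _2 or _b are one class to them, and where a whole thing is asked for, a point or a joint stands for the part that bears it (a point fixed in the world has none). Each returns a list of dicts, best first, with "confidence" (0 to 1); they miss things now and then, are a little off and sometimes report something else, mostly with a low value. They report only what shows in the picture. A call takes as long as a camera call.
- cut_out(query, camera): "region" (480x640 bool, what is visible of it) and "rect" ([centre column, centre row, width, height] in pixels, round what is visible of it).
The state is a dict: "t": time; "q": joint angles; "dq": joint speeds; "effort": joint torques, N m; "tool_pos": TCP position; "tool_rot": TCP orientation; "contact_force": force on the tool from outside, world axes, zero at the start; "wrist_torque": the same for the moment, N m; "opening": finger opening in m; "grip_force": force on a finger pad.
Only numpy, scipy, OpenCV 4.12 (cv2) and the standard library are available. Lean on these libraries where they do the work, as an engineer would, in place of code of your own. Each camera call takes 0.05 s, during which the arm holds its last target. There are 200 camera calls.

TASK

Take the sound white fuse with brass caps out of its leaning cradle and load it into the green fuse well: bring its lower end into the mouth at a slant, then straighten the fuse up and lower it, still held, to the bottom before letting go. Leave the burnt brown-and-black fuse where it is.

Things in the scene. Friction and masses are not known exactly. Their poses are not given: they have to be found in the camera images.
- sound_fuse: Plain white ceramic rod, 22 mm diameter, 150 mm long, 0.12 kg, a brass cap at each end. Origin: centre of its lower end face; z runs along the rod to the upper end. Starts loose in a fixed grey trough, leaning 30 degrees from vertical, top roughly towards the robot, lower end 25 mm above the desk. The trough (37 mm wide) holds the lower 75 mm; the rod draws out along its own axis.
- burnt_fuse: The burnt fuse: same size, shape and origin, but brown with a broad black scorch band and dark steel caps, leaning in a second trough of the same kind. To be left alone.
- well: Green upright tube fixed to the desk, 100 mm tall, 50 mm outside diameter, flared to 66 mm at the top, square feet 88 mm across. Bore 38 mm wide, flaring over its top 20 mm to about 54 mm at the rim; its floor is 10 mm above the desk, 90 mm below the rim. Origin: centre of the underside, on the bore axis; z up. A seated fuse stands out 60 mm above the rim.

How it is judged:
On the way, in this order (a step that is already met when the one before it is completed fails the run):
1. the sound fuse's lower end is inside the well's mouth (at least 5 mm below the rim) while the fuse slants at least 10 degrees (z of sound_fuse in the frame of well between 0.03 and 0.095 m and horizontal distance between sound_fuse and well below 0.025 m and angle between sound_fuse's own z axis and vertical above 0.175 rad), for 0.1 s.
2. the fuse is upright within 15 degrees and lowered to within 15 mm of the bottom, still held by the fingers (z of sound_fuse in the frame of well below 0.025 m and horizontal distance between sound_fuse and well below 0.015 m and angle between sound_fuse's own z axis and vertical below 0.26 rad and contact force between the fingers and sound_fuse above 0.5 N), for 0.1 s.
At the end, for the whole second after the job is handed in: The sound fuse stands at rest in the well, its lower end within 10 mm of the bore's floor and 15 mm of its axis, upright within 15 degrees; the burnt fuse is within 30 mm of where it was (z of sound_fuse in the frame of well below 0.02 m and horizontal distance between sound_fuse and well below 0.015 m and angle between sound_fuse's own z axis and vertical below 0.26 rad and linear speed of sound_fuse below 0.02 m/s and distance of burnt_fuse from where it was at the start of the episode below 0.03 m); the robot touches nothing.
It fails at once if the burnt fuse is moved more than 30 mm (distance of burnt_fuse from where it was at the start of the episode above 0.03 m).
It also fails if it takes over 45 s, if anything falls off the work surface, if the arm or the gripper's body presses on something with over 40 N, if the wrist force passes 120 N, or if a joint passes its speed limit or range.

## Working session

There is one attempt and no reset: what is moved stays moved. The work goes in short steps, Python scripts to look and compute and a shell command to move; the robot and the scene stay as the last step left them, time stands still between calls to the robot, and variables do not carry over. Pictures are saved under pics/ and viewed, at most 10 in all, crops included, and the job is handed in when it is done.

```bash
mkdir -p pics; ls; python3 - <<'E'
from station import *
import cv2,numpy as np
np.set_printoptions(precision=4,suppress=True)
o=get_obs();print(o)
ims=[]
for c in("scene","top"):
    im=get_image(c);ims.append(im)
    cal=get_calibration(c);print(c,cal)
    for n in("sound_fuse","burnt_fuse","well"):
        for d in cut_out(n,c)[:2]:print(c,n,round(d["confidence"],2),np.round(d["rect"],1))
    np.save(c+".npy",im)
    cv2.imwrite(f"pics/{c}0.png",im[...,::-1])
print(get_calibration("wrist"))
E
```

```text
pics
{'t': 0.0, 'q': array([-1.254 ,  0.0534,  1.6143,  0.    ,  1.476 , -0.119 ]), 'dq': array([ 0.0018,  0.0002,  0.    , -0.0019,  0.0006,  0.0007]), 'effort': array([  0.0009, -39.3673, -37.0181,  -0.0002,   0.0069,  -0.    ]), 'tool_pos': array([ 0.2636, -0.566 ,  0.2301]), 'tool_rot': array([-3.0654, -0.6786,  0.0003]), 'contact_force': array([-0.2229, -0.1076,  0.0893]), 'wrist_torque': array([ 0.0574, -0.0171,  0.0091]), 'grip_force': 0.0, 'opening': 0.08512269049594287}
scene {'intrinsics': array([[451.0002,   0.    , 317.6269],
       [  0.    , 451.0002, 234.2793],
       [  0.    ,   0.    ,   1.    ]]), 'world_from_camera': array([[ 0.5999, -0.6934,  0.3992,  0.8699],
       [ 0.8   ,  0.5137, -0.3099, -0.2318],
       [ 0.0098,  0.5053,  0.8629,  0.6964],
       [ 0.    ,  0.    ,  0.    ,  1.    ]])}
scene sound_fuse 0.64 [188.5 252.3  40.2  79.4]
scene burnt_fuse 0.56 [309.6 169.1  31.1  74. ]
scene well 0.65 [401.5 148.9  58.   74.5]
top {'intrinsics': array([[517.1204,   0.    , 316.2702],
       [  0.    , 517.1204, 242.7322],
       [  0.    ,   0.    ,   1.    ]]), 'world_from_camera': array([[-0.0047,  0.9979, -0.0651,  0.4889],
       [-1.    , -0.0046,  0.0013,  0.0177],
       [ 0.001 ,  0.0651,  0.9979,  0.9104],
       [ 0.    ,  0.    ,  0.    ,  1.    ]])}
top sound_fuse 0.76 [450.4 263.8  19.3  48.7]
top burnt_fuse 0.85 [295.9 279.2  24.5  57.2]
top well 0.73 [181.6 262.9  63.7  60.2]
{'intrinsics': array([[365.6032,   0.    , 316.5864],
       [  0.    , 365.6032, 237.147 ],
       [  0.    ,   0.    ,   1.    ]]), 'tool_from_camera': array([[ 0.0003,  0.9481,  0.3179,  0.0813],
       [ 1.    , -0.0001, -0.0006,  0.0014],
       [-0.0005,  0.3179, -0.9481, -0.1434],
       [ 0.    ,  0.    ,  0.    ,  1.    ]])}
```

View pics/scene0.png

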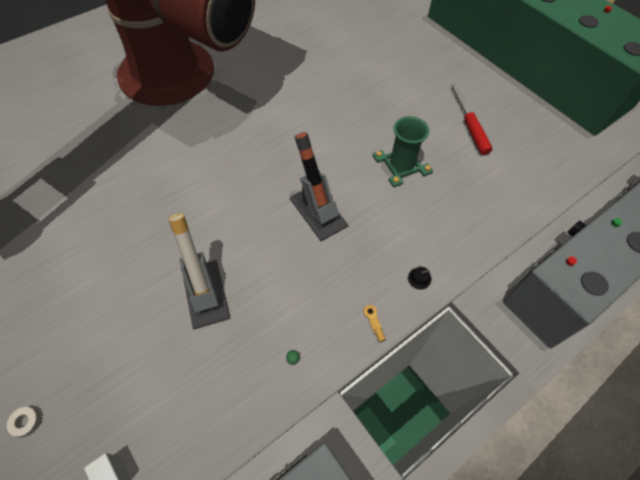

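View pics/top0.png

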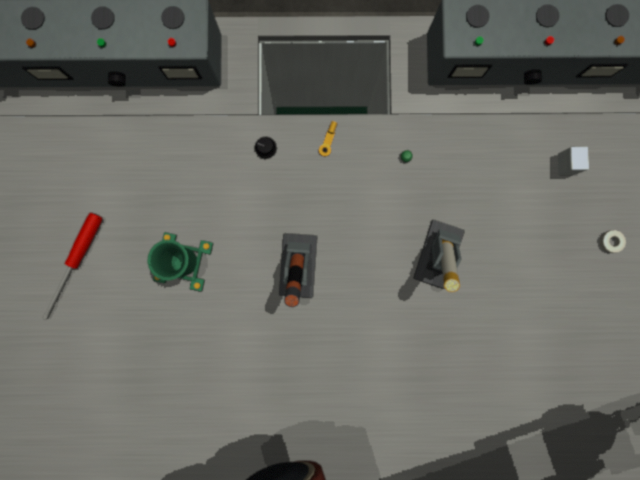

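The scene view shows the sound fuse with its top at about (179,222) and foot at about (200,295), the burnt fuse at (310,170), and the well rim at about (410,130). In the top view, the sound fuse's cap is at (452,285) and the well rim at (169,260). The network rects agree with these. Next I triangulate.

```bash
cat > h.py <<'E'
import numpy as np,cv2
from station import *
from scipy.spatial.transform import Rotation as R
np.set_printoptions(precision=4,suppress=True)
def cam(c,obs=None):
    k=get_calibration(c)
    if c=="wrist":
        T=np.eye(4);T[:3,:3]=R.from_rotvec(obs["tool_rot"]).as_matrix();T[:3,3]=obs["tool_pos"]
        return k["intrinsics"],T@k["tool_from_camera"]
    return k["intrinsics"],k["world_from_camera"]
def ray(KT,p):
    K,T=KT;d=np.linalg.solve(K,[p[0],p[1],1]);return T[:3,3],T[:3,:3]@(d*[1,-1,-1])
def atz(KT,p,z):
    o,d=ray(KT,p);return o+d*(z-o[2])/d[2]
def proj(KT,X):
    K,T=KT;c=(np.atleast_2d(X)-T[:3,3])@T[:3,:3]*[1,-1,-1];u=c@K.T;return u[:,:2]/u[:,2:]
def axis(KT,m):  # plane normal through mask's long axis, and end pixels
    p=np.argwhere(m)[:,::-1].astype(float)
    vx,vy,x,y=cv2.fitLine(p.astype(np.float32),cv2.DIST_L2,0,.01,.01).ravel()
    a=np.array([x,y])-30*np.array([vx,vy]);b=np.array([x,y])+30*np.array([vx,vy])
    n=np.cross(ray(KT,a)[1],ray(KT,b)[1]);s=(p-[x,y])@[vx,vy]
    return n/np.linalg.norm(n),[x,y]+np.outer([s.min(),s.max()],[vx,vy])
E
python3 - <<'E'
from h import *
for c,p in(("top",(169,260)),("scene",(410,130))):print("rim",c,atz(cam(c),p,.1))
N=[];B=[]
for c in("scene","top"):
    get_image(c)
    m=cut_out("sound_fuse",c)[0]["region"];KT=cam(c)
    n,e=axis(KT,m);N.append(n);B.append(n@KT[1][:3,3]);print(c,"ends",e.ravel())
    w=cut_out("well",c)[0]["region"];cv2.imwrite(f"pics/w_{c}.png",w*255)
    if c=="top":
        # rim: largest inscribed disc of mask
        D=cv2.distanceTransform(w.astype(np.uint8),cv2.DIST_L2,5);i=np.unravel_index(D.argmax(),D.shape)
        print("disc",i[::-1],D.max(),atz(KT,i[::-1],.1))
d=np.cross(*N);d/=np.linalg.norm(d);d*=np.sign(d[2])
print("dir",d,"tilt",np.degrees(np.arccos(d[2])),"az",np.degrees(np.arctan2(d[1],d[0])))
for z in(.025,.155):
    print(z,np.linalg.solve(np.vstack(N+[[0,0,1]]),B+[z]))
E
```

```text
rim top [0.5157 0.2475 0.1   ]
rim scene [0.5198 0.2432 0.1   ]
scene ends [174.3858 213.8635 202.5206 293.4009]
top ends [446.47   238.6472 451.9058 292.1112]
disc (np.int64(168), np.int64(259)) 19.578297 [0.5173 0.2491 0.1   ]
dir [-0.5352  0.1717  0.8271] tilt 34.19985331769741 az 162.20839907713903
0.025 [ 0.5512 -0.2072  0.025 ]
0.155 [ 0.4671 -0.1802  0.155 ][ WARN:0@3.553] global loadsave.cpp:1063 imwrite_ Unsupported depth image for selected encoder is fallbacked to CV_8U.
```

```bash
cat >> h.py <<'E'
def plan(P,M,o=None):
    o=o or get_obs();A=R.from_rotvec(o["tool_rot"])
    print("offset",A.inv().apply(P-o["tool_pos"]),"twist",np.degrees((A.inv()*M).as_rotvec()))
def along(d): # tool z = -d, y horizontal
    z=-d/np.linalg.norm(d);x=np.array([z[0],z[1],0]);x-=x@z*z;x/=np.linalg.norm(x)
    return R.from_matrix(np.c_[x,np.cross(z,x),z])
def fd(tilt,az):
    t,a=np.radians([tilt,az]);return np.array([np.sin(t)*np.cos(a),np.sin(t)*np.sin(a),np.cos(t)])
E
python3 - <<'E'
from h import *
print(atz(cam("top"),(452,285),.16),atz(cam("scene"),(179,217),.16))
d=fd(30,164);print(along(d).as_matrix())
plan(np.array([.465,-.180,.155])+.10*d,along(d))
E
```

```text
[ 0.4757 -0.1794  0.16  ] [ 0.4832 -0.1788  0.16  ]
[[ 0.8325 -0.2756  0.4806]
 [-0.2387 -0.9613 -0.1378]
 [ 0.5     0.     -0.866 ]]
offset [ 0.3078 -0.2983 -0.0103] twist [-10.7193  28.7005  40.0134]
```

```bash
python3 -m crank '[{"offset":[0.31,-0.30,-0.01],"twist":[-10.7,28.7,40]},{"offset":[0.31,-0.30,-0.01],"twist":[-10.7,28.7,40]},{"offset":[0.31,-0.30,-0.01],"twist":[-10.7,28.7,40]},{"offset":[0.31,-0.30,-0.01],"twist":[-10.7,28.7,40]},{"offset":[0.31,-0.30,-0.01],"twist":[-10.7,28.7,40]},{"offset":[0.31,-0.30,-0.01],"twist":[-10.7,28.7,40]},{"offset":[0.31,-0.30,-0.01],"twist":[-10.7,28.7,40]},{"offset":[0.31,-0.30,-0.01],"twist":[-10.7,28.7,40]},{"offset":[0.31,-0.30,-0.01],"twist":[-10.7,28.7,40]},{"offset":[0.31,-0.30,-0.01],"twist":[-10.7,28.7,40]},{"offset":[0.31,-0.30,-0.01],"twist":[-10.7,28.7,40]}]' 1 40
python3 - <<'E'
from h import *
o=get_obs();im=get_image("wrist");cv2.imwrite("pics/wr1.png",im[...,::-1])
KT=cam("wrist",o)
for q in cut_out("sound_fuse","wrist")[:2]:
    n,e=axis(KT,q["region"]);print(q["confidence"],q["rect"],e.ravel())
d=fd(30,164);print("pred",proj(KT,np.array([[.477,-.18,.155],[.477,-.18,.155]-.15*d])).ravel(), o["q"])
E
```

```text
t: 2.08
tool_pos: [0.4176, -0.1654, 0.2411]
tool_rot: [2.937, -0.418, 0.786]
contact_force: [-0.0, 0.6, 0.0]
opening: 0.0853
grip_force: 0.0
0.77 [315.6, 210.4, 28.9, 62.0] [313.8589 239.4027 320.3989 176.7286]
pred [311.0001 223.2921 312.8128 184.6076] [-0.6611 -0.8288  2.3135  0.2019  1.1728  1.16  ]
```

View pics/wr1.png

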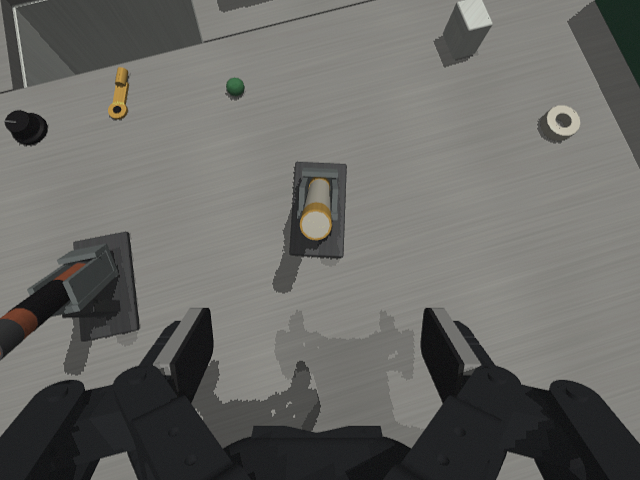

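The wrist view shows the cap face centred at about (315,223). The rod runs up to about (319,184) in the trough, and the burnt fuse is far left at (60,290). I refine the fuse line from this.

```bash
python3 - <<'E'
from h import *
o=get_obs();KT=cam("wrist",o)
T=atz(KT,(315,223),.155);print("top",T)
best=min((abs(np.cross(proj(KT,T-.13*fd(30,a))[0]-[315,223],np.array([320.4-313.9,176.7-239.4])/63)),a) for a in np.arange(150,180,.5));print(best)
d=fd(30,best[1]);print("low",T-.15*d)
M=along(d);plan(T+.05*d,M);plan(T-.036*d,M)
E
```

```text
top [ 0.4766 -0.1824  0.155 ]
(np.float64(0.03723754052127415), np.float64(161.0))
low [ 0.5475 -0.2068  0.0251]
offset [ 0.0101 -0.0009  0.0553] twist [-1.4504  0.0367  2.4628]
offset [0.0101 0.0013 0.1412] twist [-1.4504  0.0367  2.4628]<stdin>:4: DeprecationWarning: Arrays of 2-dimensional vectors are deprecated. Use arrays of 3-dimensional vectors instead. (deprecated in NumPy 2.0)
```

```bash
python3 -m crank '[{"offset":[0.01,0,0.03],"twist":[-1.5,0,2.5]},{"offset":[0.01,0,0.055],"twist":[-1.5,0,2.5]},{"offset":[0.01,0,0.085],"twist":[-1.5,0,2.5]},{"offset":[0.01,0.001,0.115],"twist":[-1.5,0,2.5]},{"offset":[0.01,0.001,0.135],"twist":[-1.5,0,2.5]},{"offset":[0.01,0.001,0.146],"twist":[-1.5,0,2.5]},{"offset":[0.01,0.001,0.146],"twist":[-1.5,0,2.5]},{"offset":[0.01,0.001,0.146],"twist":[-1.5,0,2.5]}]'
python3 - <<'E'
from h import *
o=get_obs();im=get_image("wrist");cv2.imwrite("pics/wr2.png",im[...,::-1])
T=np.array([.4766,-.1824,.155]);print(o["tool_pos"],R.from_rotvec(o["tool_rot"]).inv().apply(T-o["tool_pos"]))
E
```

```text
t: 3.18
tool_pos: [0.4967, -0.1876, 0.1209]
tool_rot: [2.913, -0.485, 0.782]
contact_force: [0.0, -0.3, -0.1]
opening: 0.0852
grip_force: 0.0
[ 0.4967 -0.1876  0.1209] [-0.0008  0.0016 -0.0399]
```

View pics/wr2.png

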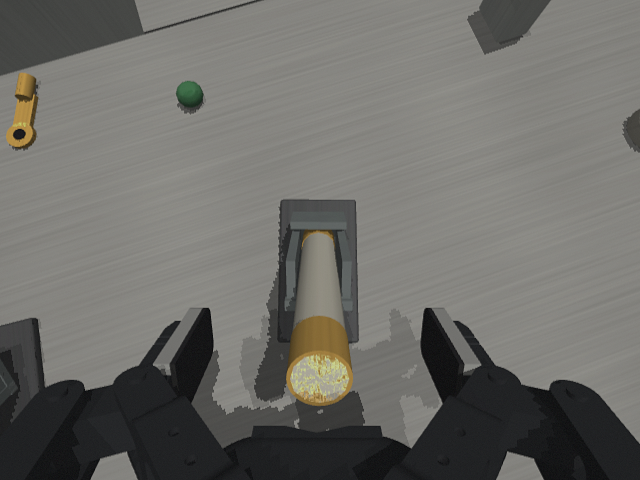

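The cap face is centred between the pads at about (320,380), and the finger midline is at column 317. I check the x offset by projection, then close.

```bash
python3 - <<'E'
from h import *
KT=cam("wrist",get_obs());o=get_obs();A=R.from_rotvec(o["tool_rot"])
print(proj(KT,o["tool_pos"]+A.apply([[0,0,-.04],[.01,0,-.04],[0,0,-.03],[0,0,.11]])))
E
python3 -m crank '[{"offset":[0,0,0],"twist":[0,0,0]},{"offset":[0,0,0],"twist":[0,0,0]},{"offset":[0,0,0],"twist":[0,0,0]},{"offset":[0,0,0],"twist":[0,0,0]},{"offset":[0,0,0],"twist":[0,0,0]},{"offset":[0,0,0],"twist":[0,0,0]}]' 0 50
```

```text
[[312.2965 372.2642]
 [312.1922 347.1066]
 [312.6021 353.9533]
 [314.5944 234.5985]]
t: 3.98
tool_pos: [0.4965, -0.1874, 0.1202]
tool_rot: [2.914, -0.485, 0.781]
contact_force: [-3.6, -1.6, 3.9]
opening: 0.0212
grip_force: 48.9
```

```bash
python3 -m crank '[{"offset":[0,0,-0.01],"twist":[0,0,0]},{"offset":[0,0,-0.03],"twist":[0,0,0]},{"offset":[0,0,-0.05],"twist":[0,0,0]},{"offset":[0,0,-0.075],"twist":[0,0,0]},{"offset":[0,0,-0.1],"twist":[0,0,0]},{"offset":[0.03,0,-0.14],"twist":[0,0,0]},{"offset":[0.06,0,-0.18],"twist":[0,0,0]},{"offset":[0.06,0,-0.18],"twist":[0,0,0]}]'
python3 - <<'E'
from h import *
o=get_obs();A=R.from_rotvec(o["tool_rot"]);E=o["tool_pos"]+A.apply([0,0,.11]);print("low",E,o["tool_pos"],o["q"])
d=fd(25,180)
for az in(160,180,200):
    d=fd(25,az);plan(np.array([.517,.247,.22])+.11*d,along(d))
E
```

```text
t: 4.97
tool_pos: [0.4617, -0.1752, 0.3119]
tool_rot: [2.909, -0.483, 0.792]
contact_force: [-0.0, 0.4, -1.6]
opening: 0.0207
grip_force: 49.5
low [ 0.5144 -0.1935  0.2171] [ 0.4617 -0.1752  0.3119] [-0.5868 -0.6945  2.1304  0.1374  1.1914  1.2954]
offset [-0.1083 -0.4183 -0.0738] twist [-0.4122 -5.463   1.0554]
offset [-0.1061 -0.4023 -0.0725] twist [  8.8967  -5.3916 -16.6546]
offset [-0.0994 -0.3882 -0.0685] twist [ 18.203   -5.2079 -34.3653]
```

```bash
python3 -m crank '[{"offset":[-0.1,-0.388,-0.069],"twist":[18,-5,-34]},{"offset":[-0.1,-0.388,-0.069],"twist":[18,-5,-34]},{"offset":[-0.1,-0.388,-0.069],"twist":[18,-5,-34]},{"offset":[-0.1,-0.388,-0.069],"twist":[18,-5,-34]},{"offset":[-0.1,-0.388,-0.069],"twist":[18,-5,-34]},{"offset":[-0.1,-0.388,-0.069],"twist":[18,-5,-34]},{"offset":[-0.1,-0.388,-0.069],"twist":[18,-5,-34]},{"offset":[-0.1,-0.388,-0.069],"twist":[18,-5,-34]},{"offset":[-0.1,-0.388,-0.069],"twist":[18,-5,-34]},{"offset":[-0.1,-0.388,-0.069],"twist":[18,-5,-34]}]'
python3 - <<'E'
from h import *
o=get_obs();im=get_image("wrist");cv2.imwrite("pics/wr3.png",im[...,::-1])
KT=cam("wrist",o);A=R.from_rotvec(o["tool_rot"]);print("low",o["tool_pos"]+A.apply([0,0,.11]),o["q"])
print("low px",proj(KT,o["tool_pos"]+A.apply([0,0,.11])))
t=np.linspace(0,2*np.pi,60)
print("rim pred px",proj(KT,[[.517,.247,.1]]))
im2=get_image("scene");cv2.imwrite("pics/sc3.png",cv2.resize(im2[40:240,280:520],None,fx=3,fy=3)[...,::-1])
E
```

```text
t: 6.22
tool_pos: [0.4715, 0.2303, 0.3147]
tool_rot: [-2.952, -0.504, -0.649]
contact_force: [0.1, 0.0, -1.5]
opening: 0.0208
grip_force: 49.9
low [0.5149 0.2462 0.2149] [ 0.3016 -0.5279  2.0047  0.0216  1.2319  1.5313]
low px [[314.3665 233.0509]]
rim pred px [[315.4454 244.2589]]
```

View pics/wr3.png

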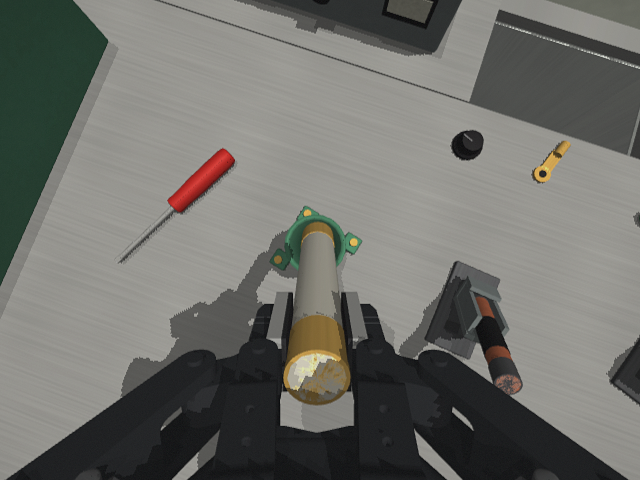

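View pics/sc3.png

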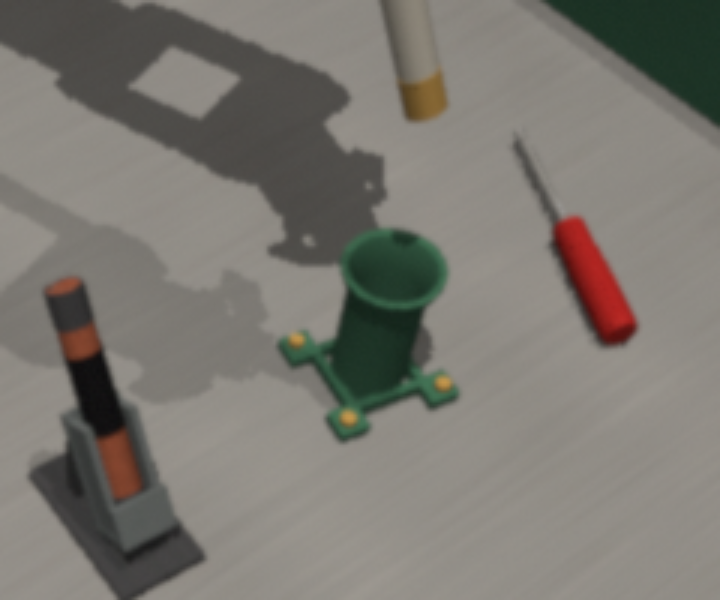

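The wrist view shows the fuse straight in the grip, with its lower end at about (317,233) over the rim, which is centred at about column 316. In the scene view the rim is at full-image (411,129) and the lower end at about (421.5,77). I compare both in the same cameras.

```bash
python3 - <<'E'
from h import *
S=cam("scene");o=get_obs();A=R.from_rotvec(o["tool_rot"]);E=o["tool_pos"]+A.apply([0,0,.11])
print("E",E,"scene sees",atz(S,(421.5,77),E[2]),"rim",atz(S,(411.2,129.4),.1))
W=cam("wrist",o);print("wrist low",atz(W,(317.5,233),E[2]),"rim",atz(W,(316,243),.1))
for tilt,p in((22,(.517,.245,.12)),(22,(.517,.245,.082))):
    d=fd(tilt,200);plan(np.array(p)+.11*d,along(d))
E
```

```text
E [0.5152 0.2463 0.2154] scene sees [0.5164 0.2415 0.2154] rim [0.52   0.2459 0.1   ]
wrist low [0.516  0.2441 0.2154] rim [0.5189 0.247  0.1   ]
offset [-0.0334  0.0022  0.0872] twist [-0.0378 -2.879  -0.6234]
offset [-0.0494  0.0023  0.1216] twist [-0.0378 -2.879  -0.6234]
```

```bash
python3 - <<'E'
from h import *
w=[.518,.2495]
for tilt,z in((22,.125),(22,.083),(0.01,.08),(.01,.022),(.01,.012)):
    d=fd(tilt,200);print(tilt,z);plan(np.array(w+[z])+.11*d,along(d))
E
```

```text
22 0.125
offset [-0.0291 -0.0018  0.0837] twist [-0.0378 -2.879  -0.6234]
22 0.083
offset [-0.0468 -0.0016  0.1218] twist [-0.0378 -2.879  -0.6234]
0.01 0.08
offset [-0.0073 -0.002   0.1346] twist [ -0.1572 -24.8688  -0.6095]
0.01 0.022
offset [-0.0317 -0.0017  0.1872] twist [ -0.1572 -24.8688  -0.6095]
0.01 0.012
offset [-0.0359 -0.0017  0.1962] twist [ -0.1572 -24.8688  -0.6095]
```

```bash
python3 -m crank '[{"offset":[-0.015,-0.002,0.04],"twist":[0,-2.9,0]},{"offset":[-0.029,-0.002,0.084],"twist":[0,-2.9,0]},{"offset":[-0.029,-0.002,0.084],"twist":[0,-2.9,0]},{"offset":[-0.038,-0.002,0.103],"twist":[0,-2.9,0]},{"offset":[-0.047,-0.002,0.122],"twist":[0,-2.9,0]},{"offset":[-0.047,-0.002,0.122],"twist":[0,-2.9,0]},{"offset":[-0.047,-0.002,0.122],"twist":[0,-2.9,0]}]'
python3 - <<'E'
from h import *
o=get_obs();A=R.from_rotvec(o["tool_rot"]);print("low",o["tool_pos"]+A.apply([0,0,.11]))
for c in("scene",):
    im=get_image(c);cv2.imwrite("pics/sc4.png",cv2.resize(im[40:240,280:520],None,fx=3,fy=3)[...,::-1])
w=[.518,.2495]
for tilt,z in((11,.082),(0.01,.08),(.01,.05),(.01,.022),(.01,.011)):
    d=fd(tilt,200);print(tilt,z);plan(np.array(w+[z])+.11*d,along(d))
E
```

```text
t: 7.2
tool_pos: [0.4801, 0.2371, 0.1876]
tool_rot: [-2.972, -0.51, -0.582]
contact_force: [-0.8, -0.2, -0.7]
opening: 0.0208
grip_force: 49.9
low [0.5191 0.2515 0.0858]
11 0.082
offset [0.0183 0.0012 0.005 ] twist [ -0.1383 -11.216   -0.5188]
0.01 0.08
offset [0.0377 0.0011 0.0129] twist [ -0.1882 -22.2059  -0.5056]
0.01 0.05
offset [0.0264 0.0012 0.0407] twist [ -0.1882 -22.2059  -0.5056]
0.01 0.022
offset [0.0158 0.0014 0.0666] twist [ -0.1882 -22.2059  -0.5056]
0.01 0.011
offset [0.0116 0.0014 0.0768] twist [ -0.1882 -22.2059  -0.5056]
```

View pics/sc4.png

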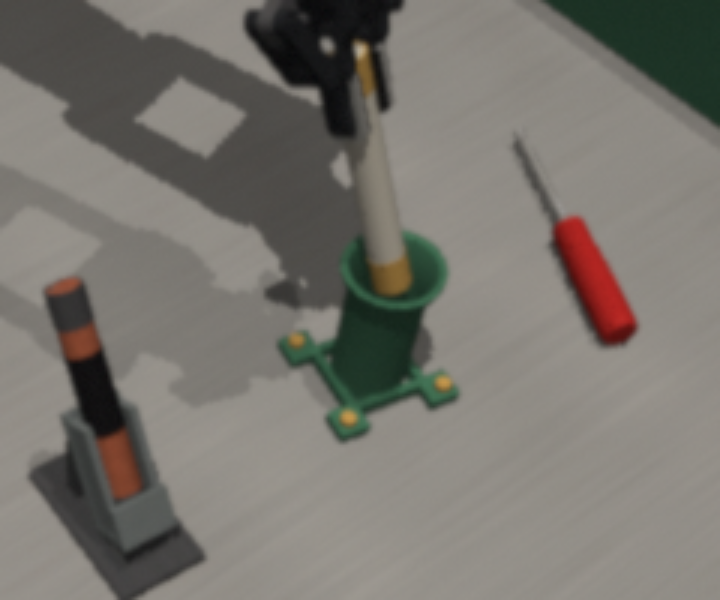

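The lower end sits in the mouth at about crop (390,285), slanted and near the rim's centre. I dip a few mm more to secure step 1, then straighten.

```bash
python3 -m crank '[{"offset":[-0.003,0,0.006],"twist":[0,0,0]},{"offset":[-0.003,0,0.006],"twist":[0,0,0]},{"offset":[0.009,0.001,0.005],"twist":[0,-6,0]},{"offset":[0.018,0.001,0.006],"twist":[0,-11,0]},{"offset":[0.028,0.001,0.009],"twist":[0,-17,0]},{"offset":[0.038,0.001,0.013],"twist":[0,-22,-0.5]},{"offset":[0.038,0.001,0.013],"twist":[0,-22,-0.5]},{"offset":[0.032,0.001,0.027],"twist":[0,-22,-0.5]},{"offset":[0.026,0.001,0.041],"twist":[0,-22,-0.5]},{"offset":[0.026,0.001,0.041],"twist":[0,-22,-0.5]}]'
python3 - <<'E'
from h import *
o=get_obs();A=R.from_rotvec(o["tool_rot"]);print("low",o["tool_pos"]+A.apply([0,0,.11]),A.as_matrix()[:,2])
get_image("wrist")
for c in("scene","top"):
    im=get_image(c);a=im[40:240,280:520] if c=="scene" else im[180:340,80:280]
    cv2.imwrite(f"pics/{c}5.png",cv2.resize(a,None,fx=3,fy=3)[...,::-1])
E
```

```text
t: 8.5
tool_pos: [0.5141, 0.2487, 0.1537]
tool_rot: [-3.091, -0.546, 0.008]
contact_force: [-0.4, 0.4, -1.1]
opening: 0.0208
grip_force: 49.9
low [0.5135 0.2489 0.0437] [-0.0056  0.0016 -1.    ]
```

View pics/scene5.png

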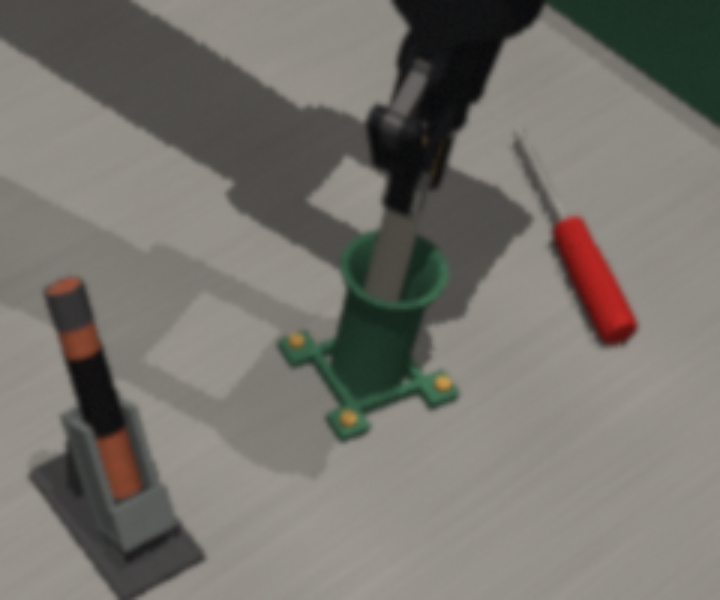

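The fuse is upright inside the bore, with no contact force. I lower it the rest of the way.

```bash
python3 -m crank '[{"offset":[0.003,0,0.008],"twist":[0,0,0]},{"offset":[0.003,0,0.016],"twist":[0,0,0]},{"offset":[0.003,0,0.023],"twist":[0,0,0]},{"offset":[0.003,0,0.028],"twist":[0,0,0]},{"offset":[0.003,0,0.031],"twist":[0,0,0]},{"offset":[0.003,0,0.031],"twist":[0,0,0]}]'
```

```text
t: 9.4
tool_pos: [0.519, 0.2505, 0.1253]
tool_rot: [-3.091, -0.546, 0.002]
contact_force: [0.4, 0.3, -2.1]
opening: 0.0207
grip_force: 49.9
```

```bash
python3 -m crank '[{"offset":[0,0,0.002],"twist":[0,0,0]},{"offset":[0,0,0.004],"twist":[0,0,0]},{"offset":[0,0,0.004],"twist":[0,0,0]},{"offset":[0,0,0.004],"twist":[0,0,0]}]'
```

```text
t: 9.9
tool_pos: [0.5192, 0.2506, 0.1216]
tool_rot: [-3.09, -0.546, 0.001]
contact_force: [-0.6, -0.3, -2.1]
opening: 0.0209
grip_force: 49.9
```

```bash
python3 -m crank '[{"offset":[0,0,0.001],"twist":[0,0,0]},{"offset":[0,0,0.002],"twist":[0,0,0]},{"offset":[0,0,0.003],"twist":[0,0,0]},{"offset":[0,0,0.003],"twist":[0,0,0]}]'
```

```text
t: 10.4
tool_pos: [0.5193, 0.2506, 0.1188]
tool_rot: [-3.09, -0.546, 0.001]
contact_force: [-0.1, -0.1, -0.5]
opening: 0.0211
grip_force: 50.3
```

```bash
python3 -m crank '[{"offset":[0,0,0.001],"twist":[0,0,0]},{"offset":[0,0,0.001],"twist":[0,0,0]},{"offset":[0,0,0.001],"twist":[0,0,0]}]'
```

```text
t: 10.78
tool_pos: [0.5197, 0.2507, 0.1188]
tool_rot: [-3.09, -0.546, -0.001]
contact_force: [-0.4, -0.7, 5.3]
opening: 0.0204
grip_force: 50.4
```

The floor is felt: the arm stopped and the force is +5 N upward. I release and retreat straight up.

```bash
python3 -m crank '[{"offset":[0,0,0],"twist":[0,0,0]},{"offset":[0,0,0],"twist":[0,0,0]},{"offset":[0,0,0],"twist":[0,0,0]},{"offset":[0,0,0],"twist":[0,0,0]},{"offset":[0,0,0],"twist":[0,0,0]},{"offset":[0,0,0],"twist":[0,0,0]},{"offset":[0,0,-0.03],"twist":[0,0,0]},{"offset":[0,0,-0.07],"twist":[0,0,0]},{"offset":[0,0,-0.12],"twist":[0,0,0]},{"offset":[0,0,-0.15],"twist":[0,0,0]},{"offset":[0,0,-0.15],"twist":[0,0,0]},{"offset":[0,0,-0.15],"twist":[0,0,0]}]' 1
python3 - <<'E'
from h import *
a=get_image("scene")[40:240,280:520];b=get_image("wrist")
cv2.imwrite("pics/end.png",np.hstack([cv2.resize(a,(400,333)),cv2.resize(b,(400,333))])[...,::-1])
E
```

```text
t: 12.28
tool_pos: [0.5188, 0.2499, 0.2662]
tool_rot: [-3.091, -0.546, 0.004]
contact_force: [0.2, -0.8, -1.4]
opening: 0.0853
grip_force: 0.0
```

View pics/end.png

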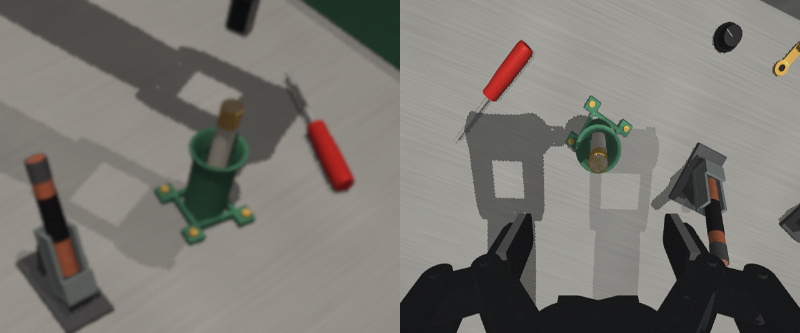

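The fuse stands parallel to the well's axis with about 60 mm showing (crop (232,105)). The burnt fuse is untouched and the gripper is clear.

```bash
python3 -c "
from station import *
print(finish_job())"
```

```text
the job is handed in; nothing more can be done
None
```

The sound fuse is standing upright at the bottom of the green well and released, the burnt fuse was left alone, and the job is handed in at about 12 s; the hand-in returned no verdict.

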